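# Open the specimen press and draw out the mould

## Task

Crank the red handwheel anticlockwise until the plunger is all the way up, and nip the screw up snug against its top stop with about 1.1 N m (a steady push of some 22 N at the crank for half a second), never straining it with more than 1.6 N m either way. Then let go and draw the sled with the mould out by its black post, fully to its stop, keeping the mould upright in its seat. Do not disturb the jar, funnel or wash bottle.

Things in the scene. Friction and masses are not known exactly. Their poses are not given: they have to be found in the camera images.
- press: Fixed blue bench press. Origin: centre of the screw axis at the worktop; z up; the sled is drawn out along its +y. Bed 170 mm (x) by 250 (y -90 to 160) by 18 high; two 22 mm steel columns at x = +-68 mm carry a blue crosshead 170 (x) by 48 (y), top at 156 mm (column nuts to 166).
- hub (a point): Centre of the top of the red handwheel's hub, on the screw axis. The rim (bar 12 mm, on a circle of 50 mm radius, 112 mm outer diameter) and three spokes have their tops 2 mm below this point. It starts 187 to 194 mm above the worktop, and is at 218.8 mm when the screw is up against its stop.
- crank_grip (a point): Point on the axis of the upright black crank handle, 50 mm from the screw axis, 26 mm above the hub top. The handle is a round grip, 17 mm diameter, 46 tall (from hub-top height up), that spins freely on its pin, so a hand can keep a constant yaw round the whole circle. It goes round and up with the wheel; it may start at any angle.
- plunger_face (a point): Centre of the underside of the brass plunger (42 mm diameter, 18 thick), on the screw axis. It starts 52 to 60 mm above the worktop, inside the mould, and is at 84.3 mm when up against the stop.
- sled_pull (a point): Middle of the upright black post (16 mm diameter, from 30 to 80 mm above the worktop; this point at 55) at the outer end of the aluminium sled: at 140 mm from the screw axis along the press's +y when the sled is home, 230 mm when out against its firm stop. The sled slides along the press's y with about 3 N of friction and stays where it is left.
- mould: Loose steel mould, a cup 60 mm in diameter and 40 mm tall with 5 mm walls, about 0.4 kg; origin at the centre of its underside. It stands on the sled (top of the sled 30 mm above the worktop) between four corner lips 6 mm high, straight under the plunger when the sled is home, 90 mm out along the press's +y when drawn.
- jar: Loose jar with a yellow lid, 60 mm diameter, 85 tall, beside the press; origin at the centre of its underside. Leave alone.
- funnel: Loose red funnel standing mouth down, 68 mm diameter, 85 tall; origin at the centre of its underside. Leave alone.
- wash_bottle: Loose clear bottle with a blue cap, 56 mm diameter, 130 tall; origin at the centre of its underside. Leave alone.
- stem: The press's upright screw with all it carries: handwheel and crank above, brass plunger below. Origin: centre of the plunger's underside. Turning the wheel anticlockwise (from above) raises it 20 mm a turn to a firm stop at the thread's end. Stiff (about 0.35 N m, 7 N at the crank), stays where left; 1.25 to 1.6 turns from start to stop. Crank angle at the stop differs each time.
- handwheel (a joint): Torque hub: twist (rad) of the red handwheel against the screw, through a stiff torsion spring of 30 N m/rad; positive when cranked anticlockwise. It is thus the torque put on the screw: 0.012 while turning freely, 0.037 at 1.1 N m, 0.053 at 1.6 N m; springs back to 0 when let go.
Mind the look-alikes: they are no part of the job. Several things have the shape of the mould; the one meant has the colours described above.

How it is judged:
On the way, in this order (a step that is already met when the one before it is completed fails the run):
1. the screw is nipped up against its top stop with 0.75 to 1.6 N m (z of plunger_face in the frame of press above 0.0828 m and value of joint handwheel above 0.025 rad), for 0.2 s.
2. the sled is drawn out to its stop with the mould in its seat (y of sled_pull in the frame of press above 0.226 m and horizontal distance between mould and sled_pull between 0.134 and 0.146 m), for 0.2 s.
At the end, for the whole second after the job is handed in: The plunger is up within 2.2 mm of its stop, the sled is within 4 mm of its outer stop, and the mould stands upright and at rest in its seat on the sled, 134 to 146 mm from the post (all of step 2 and z of plunger_face in the frame of press above 0.0821 m and z of mould in the frame of press below 0.033 m and angle between mould's own z axis and vertical below 0.1 rad and linear speed of mould below 0.02 m/s); the robot touches nothing.
It fails at once if the screw is strained with more than 1.6 N m (value of joint handwheel above 0.0535 rad or value of joint handwheel below -0.0535 rad).
It fails at once if the mould is dragged against the plunger (more than 8 N) (contact force between stem and mould above 8 N).
It fails at once if the mould is tipped (angle between mould's own z axis and vertical above 0.2 rad).
It fails at once if the jar, funnel or wash bottle is moved more than 20 mm or tipped (distance of any of jar, funnel, wash_bottle from where it was at the start of the episode above 0.02 m or angle between any of jar, funnel, wash_bottle's own z axis and vertical above 0.3 rad).
It also fails if it takes over 72 s, if anything falls off the work surface, if the arm or the gripper's body presses on something with over 40 N, if the wrist force passes 120 N, or if a joint passes its speed limit or range.

## Robot

A 6-joint arm with a two-finger parallel gripper is mounted at the origin on the work surface. World frame = base frame: x ahead of the robot, y to its left, z up, the work surface at z = 0. Lengths are in m, angles in rad, forces in N, time in s.
With the tool pointing down it reaches from about 0.35 to 0.85 m from the base axis. Payload 8.1 kg.
Tool frame: the origin (TCP) lies midway between the tips of the shut fingers; the grasp point (between the pads) lies 19 mm behind it; z points along the fingers, y is the line along which they close (so a half turn about z gives the same grasp; the last joint's range is limited). The gripper opens to 85 mm and grips with 20 to 120 N. Pads are 22 mm wide; open, the fingers measure 114 mm over their backs; the gripper's body (76 mm by 85 mm) begins 54 mm behind the grasp point. The pads swing forward as they close: fully open they stand 13 mm farther back than shut.
Start: joints at [-1.43, 0.13, 1.488, -0, 1.523, -0.085], TCP at [0.134, -0.585, 0.202] pointing down, gripper open.
Joint ranges: [-2.96, 2.96], [-0.89, 2.26], [0.02, 2.5], [-1.34, 4.48], [0, 2.73], [-2.66, 2.66]. Speed limits (rad/s): [2.39, 2.39, 2.79, 3.14, 3.14, 3.14].

## Interface

Orientations are given as a rotation vector (axis times angle).
In Python, from workcell import manip, planner, optics, job, finder gives the robot as it stands. Calls block until the motion is done:
- manip.move_pose(position, orientation): joint-space move of the TCP to a pose.
- manip.servo_line(position, ori=None, vel=0.15, force_limit=None): straight line of the TCP; ori=None keeps the orientation; vel is the mean speed in m/s. With force_limit (N) it stops when the force on the tool has changed by that much, and returns True; else False.
- manip.move_joints(angles): joint-space move.
- manip.open_jaws() and manip.clamp(squeeze=None): open the fingers fully, or close them until they stop; squeeze is the grip in N (None keeps the last).
- manip.hold(seconds).
- planner.inverse_kinematics(position, orientation): joint angles nearest the present ones, or None.
- optics.camera(name): name is "scene" or "top" or "wrist"; returns a dict with "frame" (420x560x3 uint8, red, green, blue), "depth" (420x560 float32, m along the optical axis (not along the pixel's ray), 0 where there is no reading), "intrinsics" (3x3 intrinsics, pixels), "R" (3x3) and "t" (3): a world point X has camera coordinates R X + t. Camera axes: x right, y down, z forward; pixel columns grow to the right and rows downward; lengths in m; the calibration is good to about 2 mm. A picture is of the moment at which its call begins.
A pose or a line that the arm cannot do raises manip.Unreachable and nothing moves.
- job.sign_off(): hands the job in; it is judged then, once.
Trained networks look in a picture, given as the dict that the camera call returned (one of the last four; its "shot" number tells which), for a name from the list of things; names that differ only in an ending like _2 or _b are one class to them, and where a whole thing is asked for, a point or a joint stands for the part that bears it (a point fixed in the world has none). Each returns a list of dicts, best first, with "p" (0 to 1); they miss things now and then, are a little off and sometimes report something else, mostly with a low value. They report only what shows in the picture. A call takes as long as a camera call. They do not tell look-alikes from the thing itself.
- finder.spot_in(picture, name): "box" ([left, top, width, height] in pixels, round what is visible of it).
Readings, each from a call of its own:
- manip.get_time(): time.
- manip.get_joint_pos(): joint angles.
- manip.get_joint_vel(): joint speeds.
- manip.get_tau(): joint torques, N m.
- manip.get_ee_pos(): TCP position.
- manip.get_ee_rot(): TCP orientation.
- manip.get_ft_force(): force on the tool from outside, world axes, zero at the start.
- manip.get_torque(): the same for the moment, N m.
- manip.get_grip_width(): finger opening in m.
- manip.get_grip_force(): force on a finger pad.
Only numpy, scipy, OpenCV 4.12 (cv2) and the standard library are available. Lean on these libraries where they do the work, as an engineer would, in place of code of your own. Each camera call takes 0.05 s, during which the arm holds its last target. There are 200 camera calls.

## Working session

There is one attempt and no reset: what is moved stays moved. The work goes in short steps, each a Python script; the robot and the scene stay as the last script left them, time stands still between calls to the robot, and variables do not carry over. Pictures are saved under pics/ and viewed, at most 10 in all, crops included, and the job is handed in when it is done.

```bash
mkdir -p pics; ls; python3 - <<'E'
from workcell import manip, optics, finder
import cv2,numpy as np
ims=[]
for n in ("scene","top"):
    c=optics.camera(n); ims.append(c["frame"])
    np.savez(f"pics/{n}0.npz",**{k:c[k] for k in("frame","depth","intrinsics","R","t")})
    for o in ("hub","crank_grip","press","sled_pull","mould","jar","funnel","wash_bottle"):
        print(n,o,[(np.round(d["box"]).tolist(),round(d["p"],2)) for d in finder.spot_in(c,o)[:4]])
    cv2.imwrite(f"pics/{n}0.png",c["frame"][...,::-1])
print(manip.get_time(),manip.get_ee_rot())
E
```

```text
pics
scene hub [([260.0, 158.0, 60.0, 57.0], 0.78)]
scene crank_grip [([260.0, 157.0, 63.0, 58.0], 0.84), ([371.0, 229.0, 34.0, 50.0], 0.3)]
scene press [([234.0, 157.0, 132.0, 153.0], 0.86)]
scene sled_pull [([266.0, 195.0, 85.0, 84.0], 0.9)]
scene mould [([205.0, 200.0, 26.0, 30.0], 0.96), ([244.0, 332.0, 38.0, 43.0], 0.95), ([279.0, 235.0, 29.0, 31.0], 0.84), ([260.0, 155.0, 64.0, 60.0], 0.68)]
scene jar []
scene funnel [([322.0, 303.0, 38.0, 46.0], 0.96)]
scene wash_bottle [([206.0, 267.0, 38.0, 65.0], 0.67)]
top hub [([224.0, 179.0, 68.0, 68.0], 0.93), ([225.0, 180.0, 66.0, 67.0], 0.16)]
top crank_grip [([227.0, 179.0, 67.0, 65.0], 0.7)]
top press [([179.0, 168.0, 140.0, 123.0], 0.84)]
top sled_pull [([182.0, 198.0, 114.0, 67.0], 0.65)]
top mould [([278.0, 309.0, 27.0, 32.0], 0.89), ([338.0, 140.0, 33.0, 31.0], 0.83), ([276.0, 218.0, 1.0, 2.0], 0.44), ([225.0, 178.0, 68.0, 65.0], 0.29)]
top jar [([176.0, 140.0, 38.0, 41.0], 0.59)]
top funnel [([266.0, 122.0, 35.0, 30.0], 0.63)]
top wash_bottle [([340.0, 184.0, 30.0, 35.0], 0.8)]
0.9 [-3.12159415e+00 -3.53882489e-01 -1.36457366e-05]
```

View pics/scene0.png

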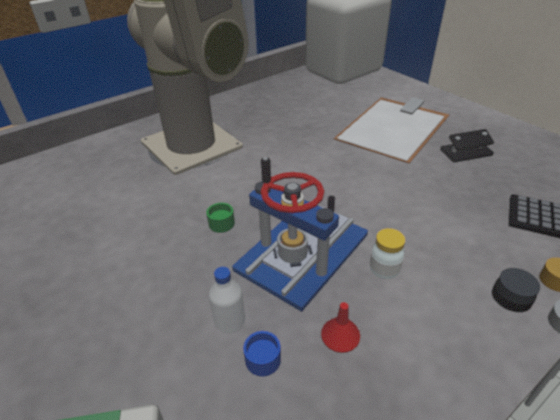

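View pics/top0.png

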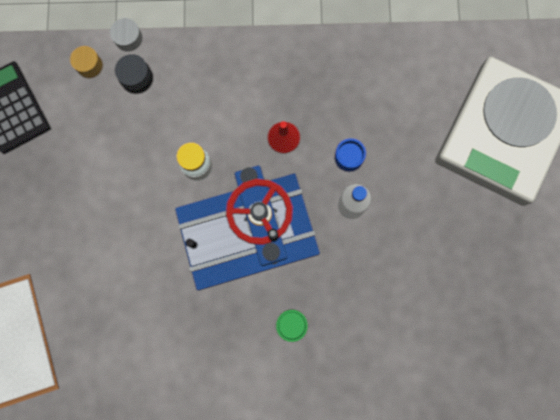

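The scene view shows the press with the red wheel at about (292,192), the black crank at (266,170), the sled post at (331,205), and the steel mould under the plunger at (292,247). Three things have the mould's cup shape: green (220,217), blue (262,353) and the steel one in the press (292,247). The steel one on the sled fits the description. In the top view the post is at (192,243), the hub at (260,211) and the crank at (272,234).

```bash
cat > h.py <<'E'
import numpy as np,cv2
def cloud(c):
    K,R,t,d=c["intrinsics"],c["R"],c["t"],c["depth"]
    v,u=np.mgrid[:d.shape[0],:d.shape[1]]
    P=np.stack([(u-K[0,2])/K[0,0]*d,(v-K[1,2])/K[1,1]*d,d],-1)
    return (P-t)@R
def circ(p):
    A=np.c_[2*p,np.ones(len(p))]; s=np.linalg.lstsq(A,(p**2).sum(1),rcond=None)[0]
    return s[:2],np.sqrt(s[2]+s[:2]@s[:2])
E
python3 - <<'E'
from h import *
c=dict(np.load("pics/top0.npz")); W=cloud(c); f=c["frame"].astype(int); hsv=cv2.cvtColor(c["frame"],cv2.COLOR_RGB2HSV)
m=np.zeros(f.shape[:2],bool); m[160:300,165:330]=1; m&=c["depth"]>0
Z=W[...,2]
red=m&(f[...,0]>110)&(f[...,1]<70)&(Z>.15)
p=W[red]; print("red z",np.percentile(p[:,2],[5,50,95]))
q=p[:,:2]
ctr=q.mean(0)
for _ in range(10):
    r=np.linalg.norm(q-ctr,axis=1); k=(r>.04)&(r<.062); ctr,R=circ(q[k])
print("hub",ctr,R)
blue=m&(hsv[...,0]>100)&(hsv[...,0]<125)&(hsv[...,1]>120)
b=blue&(Z<.03)&(Z>.008)
print("bed",cv2.minAreaRect(W[b][:,:2].astype(np.float32)),Z[b].mean())
b=blue&(Z>.13)&(Z<.165)
print("head",cv2.minAreaRect(W[b][:,:2].astype(np.float32)))
dark=m&(f.max(-1)<70)
for lo,hi in((.2,.26),(.06,.1)):
    k=dark&(Z>lo)&(Z<hi); print(lo,k.sum(),W[k].mean(0) if k.any() else 0,W[k].min(0),W[k].max(0))
# jar, funnel, bottle
for n,(x,y,w,h) in dict(jar=(176,140,38,41),fun=(266,122,35,30),bot=(340,184,30,35),green=(278,309,28,32)).items():
    s=W[y:y+h,x:x+w].reshape(-1,3); s=s[s[:,2]>.02]; print(n,s.mean(0),s.min(0),s.max(0))
E
```

```text
red z [0.18457105 0.18808554 0.19099112]
hub [ 0.54030984 -0.06132173] 0.04945479940640894
bed ((0.5308201909065247, -0.026944413781166077), (0.1673358827829361, 0.24646662175655365), 15.311304092407227) 0.018020843022889803
head ((0.5395415425300598, -0.061493631452322006), (0.16834260523319244, 0.04807579517364502), 15.285014152526855)
0.2 45 [ 0.4911663  -0.0848138   0.23023252] [ 0.48767471 -0.0922067   0.20347813] [ 0.50322242 -0.07713353  0.23960963]
0.06 50 [0.50144617 0.07156267 0.07704727] [0.49585756 0.06603594 0.0611275 ] [0.50702196 0.07995715 0.08247072]
jar [0.65660453 0.06571674 0.08182929] [ 0.39011767 -0.10778221  0.02009629] [0.69093013 0.09918453 1.06854673]
fun [ 0.7159782  -0.10387723  0.04477848] [ 0.39011767 -0.12867363  0.02000485] [ 0.74494471 -0.08030295  1.06854673]
bot [ 0.5711833  -0.23102086  0.09515305] [ 0.39011767 -0.25986403  0.02007269] [ 0.60655556 -0.10778221  1.06854673]
green [ 0.34794477 -0.11137142  0.04342859] [ 0.32083413 -0.13663939  0.02001479] [ 0.39011767 -0.0858122   1.06854673]
```

```bash
python3 - <<'E'
from h import *
from workcell import manip, optics, planner
p=manip.get_ee_pos(); manip.servo_line([p[0],p[1],.31],vel=.25)
rv=[np.pi,0,0]   # tool x=+x, y=-y
print(planner.inverse_kinematics([.495,-.083,.33],rv))
manip.move_pose([.495,-.083,.33],rv)
c=optics.camera("wrist"); np.savez("pics/w0.npz",**{k:c[k] for k in("frame","depth","intrinsics","R","t")})
cv2.imwrite("pics/w0.png",c["frame"][...,::-1])
W=cloud(c); Z=W[...,2]; f=c["frame"].astype(int); ok=c["depth"]>0
D=np.linalg.norm(W[...,:2]-[.54,-.061],axis=-1)
k=ok&(f.max(-1)<90)&(Z>.215)&(Z<.25)&(D<.08); print("grip",k.sum(),W[k].mean(0),W[k].min(0),W[k].max(0))
if k.sum()>20: 
    zt=np.percentile(Z[k],90); t=k&(Z>zt-.004); print(" top",zt,cv2.minEnclosingCircle(W[t][:,:2].astype(np.float32)))
r=ok&(f[...,0]>90)&(f[...,1]<70)&(Z>.17)&(Z<.21)&(D<.07); q=W[r]; print("red",r.sum(),np.percentile(q[:,2],[50,90,97]))
q=q[:,:2];ctr=np.array([.54,-.061])
for _ in range(10):
    d=np.linalg.norm(q-ctr,axis=1);kk=(d>.04)&(d<.06);ctr,R=circ(q[kk])
print(ctr,R,manip.get_time(),manip.get_ft_force(),manip.get_ee_pos())
E
```

```text
[-2.68319321e-01 -1.52312597e-01  1.53824221e+00 -4.44089210e-16
  1.75566304e+00  1.30247701e+00]
grip 217 [ 0.50007735 -0.08404906  0.23388848] [ 0.48908962 -0.09173015  0.21607679] [ 0.50585897 -0.07642703  0.2386608 ]
 top 0.23812768126387146 ((0.4973537027835846, -0.08435887098312378), 0.00844457559287548)
red 3586 [0.18850524 0.18994348 0.19057466]
[ 0.54211682 -0.06148952] 0.048788750505940004 3.7417 [-0.11595283  0.2721436   0.18558896] [ 0.49491474 -0.0837666   0.32986459]
```

View pics/w0.png

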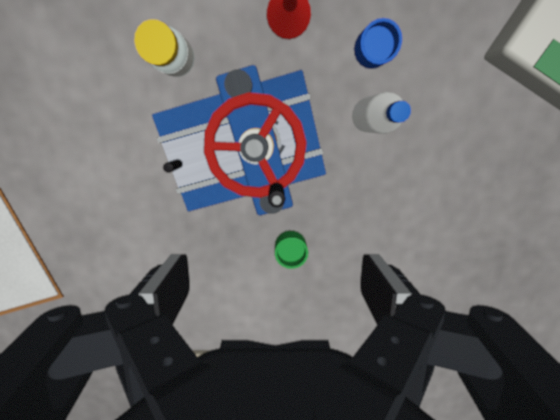

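The wrist view shows the crank top at (277,195), the hub at (255,148) and the post at (172,166). I now have the crank within about 1 mm, so I'll grip it and crank.

```bash
cat >> h.py <<'E'
C=np.array([.541,-.0614]); A0=np.arctan2(-.0844+.0614,.4973-.541); Z0=.204; Rr=.0496
def tgt(a):  # a = rad turned so far
    return np.r_[C+Rr*np.array([np.cos(A0+a),np.sin(A0+a)]),Z0+.020*a/2/np.pi]
def comp(F,a):
    t=np.array([-np.sin(A0+a),np.cos(A0+a)]);r=np.array([np.cos(A0+a),np.sin(A0+a)])
    return -F[:2]@t,F[:2]@r,F[2]     # push on crank (+acw), radial on tool, z
E
python3 - <<'E'
from h import *
from workcell import manip
manip.servo_line([.4973,-.0844,Z0],vel=.12,force_limit=15)
print(manip.get_ee_pos())
manip.clamp(40); print("w",manip.get_grip_width(),manip.get_grip_force(),manip.get_ft_force(),manip.get_time())
for d in range(10,401,10):
    a=np.radians(d)
    hit=manip.servo_line(tgt(a),vel=.06,force_limit=16)
    ft=comp(manip.get_ft_force(),a)
    if d%30==10 or hit or ft[0]>14: print(d,hit,np.round(ft,1),round(manip.get_grip_width(),4),round(manip.get_time(),2))
    if hit or ft[0]>20 or abs(ft[1])>35 or (d<=20 and ft[0]<-10): print("stop");break
E
```

```text
[ 0.49790035 -0.08457546  0.20507067]
w 0.013150223554166956 39.021158404648304 [-0.10084238 -2.30812359  1.59970717] 5.6167
10 False [6.5 1.8 3.8] 0.013 5.91
40 False [6.4 1.9 4.8] 0.013 6.78
70 False [7.2 2.3 4.3] 0.013 7.66
100 False [6.1 3.3 2.9] 0.0131 8.53
130 False [5.3 2.5 1.6] 0.0129 9.41
160 False [6.1 1.7 1.2] 0.0131 10.28
190 False [ 6.7  1.  -0.3] 0.0131 11.16
220 False [ 5.3  0.  -1.2] 0.0134 12.03
250 False [ 6.6 -1.4 -1.3] 0.0129 12.91
280 False [ 6.  -1.3 -1.4] 0.0127 13.78
310 False [ 5.9 -1.3 -0.4] 0.013 14.66
340 False [6.6 0.7 1.8] 0.0131 15.53
370 False [6.6 1.9 4.4] 0.0135 16.41
400 False [6.4 2.6 6.1] 0.0131 17.28
```

```bash
python3 - <<'E'
from h import *
from workcell import manip
d=400.;step=1.5;n=0
while d<600:
    d+=step; a=np.radians(d)
    hit=manip.servo_line(tgt(a),vel=.025,force_limit=8)
    f=comp(manip.get_ft_force(),a); n+=1
    if n%12==0 or step<1 or hit or f[0]>9: print(d,hit,np.round(f,1),np.round(manip.get_ee_pos(),4),round(manip.get_time(),2))
    if f[0]>10.5 or hit: step=.4
    if f[0]>20.5: break
for _ in range(4):
    manip.hold(.15); print(np.round(comp(manip.get_ft_force(),a),1),manip.get_time())
open("a.txt","w").write(str(d))
E
```

```text
409.0 False [9.  3.5 5.2] [ 0.5283 -0.11    0.2266] 18.78
413.5 False [9.2 2.9 5.4] [ 0.5322 -0.1109  0.2268] 19.53
418.0 False [8.  3.4 4.4] [ 0.5361 -0.1115  0.2271] 20.28
419.5 False [9.  2.7 5. ] [ 0.5374 -0.1116  0.2272] 20.53
436.0 False [7.9 3.7 3.8] [ 0.5518 -0.1109  0.2282] 23.28
445.0 False [9.  2.9 4.8] [ 0.5593 -0.1087  0.2287] 24.78
454.0 False [7.3 3.6 3.8] [ 0.5664 -0.1053  0.2292] 26.28
472.0 False [7.8 3.  2.9] [ 0.5786 -0.0955  0.2304] 29.28
490.0 False [7.6 2.1 2.3] [ 0.5872 -0.0823  0.2315] 32.28
505.0 False [11.7  1.9  0.7] [ 0.5907 -0.0707  0.2323] 34.78
505.4 False [11.6  1.9  0.4] [ 0.5907 -0.0705  0.2323] 35.03
505.79999999999995 False [11.7  1.1  1.5] [ 0.5907 -0.0703  0.2323] 35.28
506.19999999999993 False [12.1  1.   1.3] [ 0.5907 -0.0701  0.2324] 35.53
506.5999999999999 False [14.2  1.6  1.7] [ 0.5907 -0.0699  0.2324] 35.78
506.9999999999999 False [14.4  1.8  0.4] [ 0.5908 -0.0697  0.2324] 36.03
507.39999999999986 False [15.2  1.5  0.5] [ 0.5908 -0.0696  0.2324] 36.28
507.79999999999984 False [15.   1.8  1.4] [ 0.5908 -0.0693  0.2324] 36.53
508.1999999999
[... 191 characters left out ...]
0.2324] 37.28
509.39999999999975 False [18.2  1.7  0.4] [ 0.5908 -0.0686  0.2325] 37.53
509.7999999999997 False [17.7  0.7  0.9] [ 0.5909 -0.0684  0.2325] 37.78
510.1999999999997 False [18.5  0.7  0.5] [ 0.5909 -0.0682  0.2325] 38.03
510.5999999999997 False [18.9  0.5  0.1] [ 0.5909 -0.068   0.2326] 38.28
510.99999999999966 False [19.9  1.1 -0. ] [ 0.5909 -0.0678  0.2326] 38.53
511.39999999999964 False [20.1  0.4 -0.2] [ 0.5909 -0.0676  0.2326] 38.78
511.7999999999996 False [20.4  0.9 -0.1] [ 0.5909 -0.0674  0.2326] 39.03
512.1999999999996 False [21.5  0.3 -0. ] [ 0.5909 -0.0672  0.2327] 39.28
[21.9  0.5 -0.1] 39.4333
[21.8  0.3  0.6] 39.5833
[21.3  0.3 -0. ] 39.7333
[21.9  1.   0.2] 39.8833
```

The screw is at its stop: about 28 mm of rise, then 22 N held for 0.6 s. Next I release and go above the post.

```bash
python3 - <<'E'
from h import *
from workcell import manip, optics
manip.open_jaws(); p=manip.get_ee_pos()
manip.servo_line([p[0],p[1],.32],vel=.2)
h=np.radians(15.4)/2; rv=[np.pi*np.cos(h),np.pi*np.sin(h),0]
manip.move_pose([.502,.0725,.25],rv)
c=optics.camera("wrist"); cv2.imwrite("pics/w1.png",c["frame"][...,::-1])
W=cloud(c); Z=W[...,2]; f=c["frame"].astype(int); ok=c["depth"]>0
D=np.linalg.norm(W[...,:2]-[.502,.0725],axis=-1)
k=ok&(f.max(-1)<90)&(Z>.04)&(Z<.09)&(D<.03); print(k.sum())
zt=np.percentile(Z[k],90); t=k&(Z>zt-.004); print("top",zt,cv2.minEnclosingCircle(W[t][:,:2].astype(np.float32)))
D=np.linalg.norm(W[...,:2]-C,axis=-1)
r=ok&(f[...,0]>90)&(f[...,1]<70)&(Z>.17)&(Z<.24)&(D<.07); print("red",r.sum(),np.percentile(Z[r],[50,90,97]) if r.any() else 0)
print(manip.get_time(),manip.get_ee_pos())
E
```

```text
149
top 0.0810945153962737 ((0.5055224299430847, 0.07428279519081116), 0.007075079251080751)
red 7128 [0.21601151 0.21740846 0.21793548]
41.95 [0.50288045 0.07158437 0.25045061]
```

View pics/w1.png

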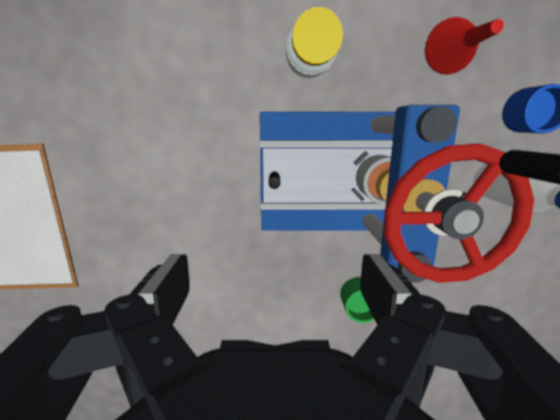

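The wrist view shows the post at (274,180). The plunger (about 425,195) is lifted clear of the steel mould at (378,180), which sits in its seat on the sled. The wheel rim is at 0.217 m, so the screw is at its stop.

```bash
python3 - <<'E'
from h import *
from workcell import manip
y=np.array([-np.sin(np.radians(15.4)),np.cos(np.radians(15.4)),0])
manip.servo_line([.5045,.0738,.12],vel=.15)
print(manip.servo_line([.5045,.0738,.043],vel=.08,force_limit=15))
manip.clamp(40); print(manip.get_grip_width(),manip.get_ft_force(),manip.get_time())
p0=np.array(manip.get_ee_pos())
hit=manip.servo_line(p0+y*.08,vel=.035,force_limit=25); print(hit)
if not hit: hit=manip.servo_line(p0+y*.100,vel=.02,force_limit=15)
p=np.array(manip.get_ee_pos()); manip.hold(.4)
print(hit,(p-p0)@y,p,((p-np.r_[C,0])[:2])@y[:2],manip.get_ft_force(),manip.get_time())
E
```

```text
False
0.013030616481632121 [-1.93490492 -0.77396745  3.59810101] 44.7417
False
True 0.08956512746263112 [0.48088922 0.16010286 0.04320816] 0.22951267257500582 [-1.92707971  1.14825187  4.66591279] 48.2
```

```bash
python3 - <<'E'
from h import *
from workcell import manip, optics
manip.open_jaws(); p=manip.get_ee_pos()
manip.servo_line([p[0],p[1],.25],vel=.15)
c=optics.camera("wrist"); cv2.imwrite("pics/w2.png",c["frame"][...,::-1])
W=cloud(c); Z=W[...,2]; f=c["frame"].astype(int); ok=c["depth"]>0
y=np.array([-np.sin(np.radians(15.4)),np.cos(np.radians(15.4))])
P=C+.23*y; D=np.linalg.norm(W[...,:2]-P,axis=-1)
k=ok&(f.max(-1)<90)&(Z>.074)&(Z<.09)&(D<.03); pc=np.array(cv2.minEnclosingCircle(W[k][:,:2].astype(np.float32))[0])
M=C+.09*y; D=np.linalg.norm(W[...,:2]-M,axis=-1)
k=ok&(Z>.066)&(Z<.076)&(D<.045); mc,R=cv2.minEnclosingCircle(W[k][:,:2].astype(np.float32))
print((pc-C)@y,"mould",mc,R,Z[k].min(),Z[k].max(),np.linalg.norm(pc-mc),manip.get_time())
E
```

```text
0.23042739667741483 mould (0.5177363157272339, 0.02614525519311428) 0.03020871803164482 0.0660752378529157 0.07262215921112508 0.13984879630119124 50.4667
```

View pics/w2.png

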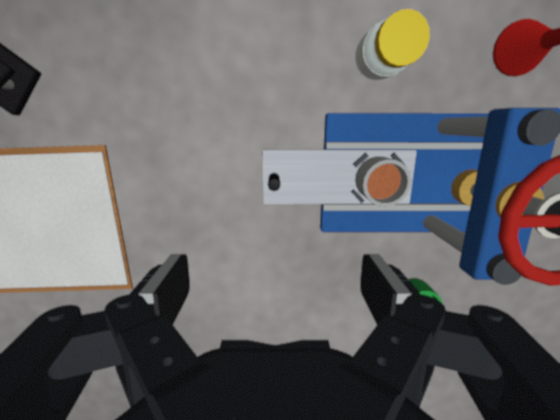

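The sled is fully out, with its post at (274,181). The mould is upright in its seat at (383,182), 139.8 mm from the post, and the plunger is up.

```bash
python3 -c "
from workcell import job
print(job.sign_off())"
```

```text
the job is handed in; nothing more can be done
None
```

I handed the job in at about 50 s. By my readings, the screw was nipped against its top stop at about 1.1 N m, the sled is out to its stop with the mould upright in its seat, and the arm is clear; no pass or fail result came back.

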